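# Ink a jar's base from the blue pad of a ratchet turret

### The job

Colour-mark the blue-lidded jar: turn the round pad turret only with its red ratchet lever, stroke by stroke, letting the lever spring back each time, until the blue pad stands at the yellow pointer and not past it. Then press the blue-lidded jar, upright and centred, down onto the blue pad until the pad is fully depressed. Finally leave the jar standing upright in the middle of the cork mat, with the blue pad still at the pointer and everything else undisturbed.

Things in the scene. Friction and masses are not known exactly. Their poses are not given: they have to be found in the camera images.
- axis_top (a point): Hub centre of the turret, 96 mm above the table, on the vertical axis about which turret and lever turn. The turret: an aluminium disc of 124 mm radius, upper face 62 mm up, 8 steel pins on its rim (to 136 mm radius) and 8 round sprung ink pads of different colours, 45 degrees apart. Its fixed base differs in place and yaw from run to run. Axes: z up, fixed to the base.
- station (a point): Where the blue pad must stand: a point of the pad circle (90 mm from the axis, 86 mm above the table, height of the pads' faces). In the same direction from the hub, just outside the rim (146 to 164 mm from the axis), rises the fixed yellow pointer, 85 mm high.
- handle (a point): On the axis of the lever's upright red handle, a round post of 20 mm diameter, 182 mm from the turret's axis; it stands free from 66 to 135 mm above the table, this point at 115 mm. Push it with the fingertips. At rest it stands 59 degrees clockwise (from above) of the pointer. Push it clockwise round the axis (3 to 8 N) to a hard stop, where the force climbs; let go, a spring returns it.
- lever (a joint): Angle of the lever, rad: 0 at rest, 0.89 (51 degrees) at the hard stop; grows as it is pushed clockwise. A full stroke goes to the stop and fully back.
- turret (a joint): Turret angle, rad, growing clockwise (from above); blue is at the pointer at 3.14. A full stroke of the lever brings the turret to the next click (multiples of 0.785); a catch keeps it there while the lever returns. It starts 2 to 4 strokes short, often part-way between clicks: the first stroke only finishes that step. A stroke that stops early leaves it short; the next completes it.
- blue_pad (a joint): How far the blue pad is pressed down, m: 0 up, 0.010 fully depressed on its stop. Its spring takes 4 N to start moving and 12 N to be fully down.
- blue_top (a point): Centre of the upper face of the blue ink pad, a disc of 56 mm diameter, 86 mm above the table when up. It turns with the turret.
- blue_jar_mid (a point): Centre (half-way up) of the jar with the blue lid: upright, round, 54 mm in diameter, 100 mm high, 0.2 to 0.42 kg, standing loose on the table. Its centre is 50 mm above its base; z along its axis.
- red_jar_mid (a point): Centre of the same kind of jar with a red lid, a bystander. The three jars swap places from run to run.
- yellow_jar_mid (a point): Centre of the same kind of jar with a yellow lid, a bystander.
- tape_mid (a point): Centre of a roll of orange tape lying flat, 100 mm in diameter, 48 mm high, a bystander.
- mat_mid (a point): Centre of the upper face (6 mm above the table) of a fixed square cork mat, 130 mm wide.
There are look-alikes about, which are no part of the job. Of the things like the part that bears mat_mid, leave any that is turquoise; of the rest the larger one is meant.

How it is judged:
By the outcome, as a careful person would: the job done as asked, in the order asked, and still so for the second after the job is handed in, with the robot touching nothing.
It also fails if it takes over 72 s, if anything falls off the work surface, if the arm or the gripper's body presses on something with over 40 N, if the wrist force passes 120 N, or if a joint passes its speed limit or range.

### The arm

A 6-joint arm with a two-finger parallel gripper is mounted at the origin on the work surface. World frame = base frame: x ahead of the robot, y to its left, z up, the work surface at z = 0. Lengths are in mm, angles in degrees, forces in N, time in s.
With the tool pointing down it reaches from about 325 to 925 mm from the base axis. Payload 3.1 kg.
Tool frame: the origin (TCP) lies at the very end of the fingers, on their centre line; the grasp point (between the pads) lies grasp_offset behind it (grasp_offset is the distance from the TCP to the grasp point, in mm); z points along the fingers, x is the direction in which the jaws open and shut, and the axes are right-handed (so a half turn about z gives the same grasp; the last joint's range is limited). The gripper opens to 85 mm and grips with 20 to 120 N. Pads are 22 mm wide; open, the fingers measure 114 mm over their backs; the gripper's body (76 mm by 85 mm) begins 54 mm behind the grasp point. The pads swing forward as they close: fully open they stand 13 mm farther back than shut.
Start: joints at [-79.996, 12.427, 92.441, -0, 75.132, -6.429], TCP at [176.824, -599.477, 231.3] pointing down, gripper open.
Joint ranges: [-157.48, 157.48], [-44.54, 120.13], [17.64, 146.25], [-64.5, 244.5], [7.68, 150.69], [-147.95, 147.95]. Speed limits (degrees/s): [159.86, 159.86, 180, 180, 180, 180].

### API

Orientations are given as [roll, pitch, yaw] about the fixed x, y, z axes, in that order (R = Rz(yaw) Ry(pitch) Rx(roll)).
In Python, from station import * gives the robot as it stands. Calls block until the motion is done:
- goto(position, orientation): joint-space move of the TCP to a pose.
- move_l(position, attitude=None, speed=150): straight line of the TCP; attitude=None keeps the orientation; speed is the mean speed in mm/s.
- move_j(angles): joint-space move.
- grip(opening, squeeze=None): finger opening in mm; squeeze is the grip in N (None keeps the last); returns when the fingers have stopped.
- wait(seconds).
- solve_ik(position, orientation): joint angles nearest the present ones, or None.
- get_obs(): the state.
- get_image(name): name is "scene" or "top"; returns the picture (400x640x3 uint8, red, green, blue); there is no depth.
- get_calibration(name): a dict with "fx", "fy", "cx", "cy" (pixels), "D" ([k1, k2, p1, p2, k3] as OpenCV has them; the pictures are not rectified), "R" (3x3) and "t" (3): a world point X has camera coordinates R X + t. Camera axes: x right, y down, z forward; pixel columns grow to the right and rows downward; lengths in mm; the calibration is good to about 2 mm. A picture is of the moment at which its call begins. get_calibration takes no time and is no camera call.
A pose or a line that the arm cannot do raises Unreachable and nothing moves.
- sign_off(): hands the job in, once; it reports no verdict.
Trained networks look in the newest picture that a camera, given by its name, has taken for a name from the list of things; names that differ only in an ending like _2 or _b are one class to them, and where a whole thing is asked for, a point or a joint stands for the part that bears it (a point fixed in the world has none). Each returns a list of dicts, best first, with "score" (0 to 1); they miss things now and then, are a little off and sometimes report something else, mostly with a low value. They report only what shows in the picture. A call takes as long as a camera call. They do not tell look-alikes from the thing itself.
- spot_in(name, camera): "extent" ([centre column, centre row, width, height] in pixels, round what is visible of it).
- regions_of(name, camera): "region" (400x640 bool, what is visible of it) and "extent" ([centre column, centre row, width, height] in pixels, round what is visible of it).
The state is a dict: "t": time; "joint_pos": joint angles; "qvel": joint speeds; "effort": joint torques, N m; "tcp_pos": TCP position; "ee_rot": TCP orientation; "wrist_force": force on the tool from outside, world axes, zero at the start; "moment": the same for the moment, N m; "grip_width": finger opening in mm.
Only numpy, scipy, OpenCV 4.12 (cv2) and the standard library are available. Lean on these libraries where they do the work, as an engineer would, in place of code of your own. Each camera call takes 0.05 s, during which the arm holds its last target. There are 200 camera calls.

## Working session

There is one attempt and no reset: what is moved stays moved. The work goes in short steps, each a Python script; the robot and the scene stay as the last script left them, time stands still between calls to the robot, and variables do not carry over. Pictures are saved under pics/ and viewed, about 8 in all and at most 12, crops included, and the job is handed in when it is done.

```bash
ls; mkdir -p pics; python3 - <<'E'
from station import *
import cv2
for n in("scene","top"):
    cv2.imwrite(f"pics/{n}0.png",get_image(n)[:,:,::-1])
    c=get_calibration(n);print(n,c)
    for k in("turret","lever","handle","blue_pad","blue_jar_mid","red_jar_mid","yellow_jar_mid","tape_mid","mat_mid"):
        try: print(k,[(round(d["score"],2),[round(float(x)) for x in d["extent"]]) for d in spot_in(k,n)])
        except Exception as e: print(k,e)
o=get_obs();print(o)
E
```

```text
pics
scene {'fx': 363.90776763555607, 'fy': 363.90776763555607, 'cx': 315.8450264364919, 'cy': 196.9887801314061, 'D': array([0.02720305, 0.        , 0.        , 0.        , 0.        ]), 'R': array([[-0.78247576,  0.62244567, -0.01711916],
       [ 0.37481442,  0.44886854, -0.81119121],
       [-0.49723821, -0.64115397, -0.58453037]]), 't': array([ 371.03851136, -165.8575852 , 1397.55684062])}
turret [(0.77, [270, 217, 96, 67])]
lever [(0.94, [326, 198, 25, 41])]
handle [(0.87, [325, 195, 23, 38])]
blue_pad [(0.71, [240, 213, 21, 16]), (0.61, [277, 225, 114, 102])]
blue_jar_mid [(0.76, [278, 163, 19, 28])]
red_jar_mid [(0.55, [244, 147, 17, 27])]
yellow_jar_mid [(0.6, [242, 170, 20, 37])]
tape_mid [(0.66, [349, 280, 44, 44])]
mat_mid [(0.97, [383, 202, 51, 30]), (0.7, [412, 255, 69, 42])]
top {'fx': 489.1586089475699, 'fy': 489.1586089475699, 'cx': 314.8268645085881, 'cy': 200.96616152101802, 'D': array([-0.02513197,  0.        ,  0.        ,  0.        ,  0.        ]), 'R': array([[-0.01844437, -0.99955793, -0.02331863],
       [-0.99311965,  0.02101315, -0.11520337],
       [ 0.11
[... 487 characters left out ...]
, 66, 60]), (0.64, [164, 239, 40, 38])]
{'t': 1.0, 'joint_pos': array([-7.99949952e+01,  1.24262856e+01,  9.24398849e+01, -3.35947764e-04,
        7.51311198e+01, -6.42931368e+00]), 'qvel': array([-0.09399137, -0.03079638, -0.0148402 , -0.02977415, -0.11444018,
       -0.02601577]), 'effort': array([-1.30376411e-03, -3.96900702e+01, -3.04266107e+01, -1.64175235e-04,
        6.70006939e-04,  5.13870887e-06]), 'tcp_pos': array([ 176.8391971 , -599.48849875,  231.32320697]), 'ee_rot': array([ 1.79999374e+02, -2.65627492e-03, -7.35655953e+01]), 'wrist_force': array([ 0.61954844, -0.31998809, -0.48138556]), 'moment': array([ 0.02297317, -0.03926249, -0.00075194]), 'grip_width': 85.11850260808362}
```

```bash
python3 - <<'E'
import cv2,numpy as np
a=cv2.imread("pics/top0.png")[80:330,130:530];cv2.imwrite("pics/topc.png",cv2.resize(a,(800,500),interpolation=cv2.INTER_CUBIC))
b=cv2.imread("pics/scene0.png")[110:335,170:470];cv2.imwrite("pics/scenec.png",cv2.resize(b,(800,600),interpolation=cv2.INTER_CUBIC))
E
```

```text
(no output)
```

View pics/topc.png

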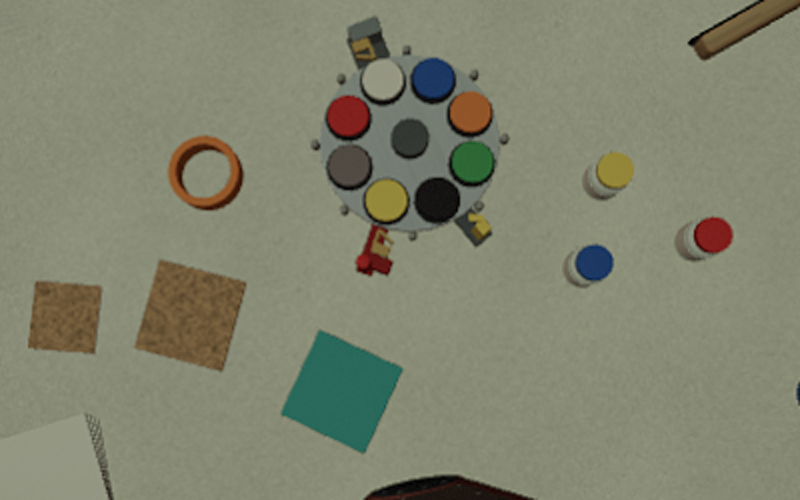

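View pics/scenec.png

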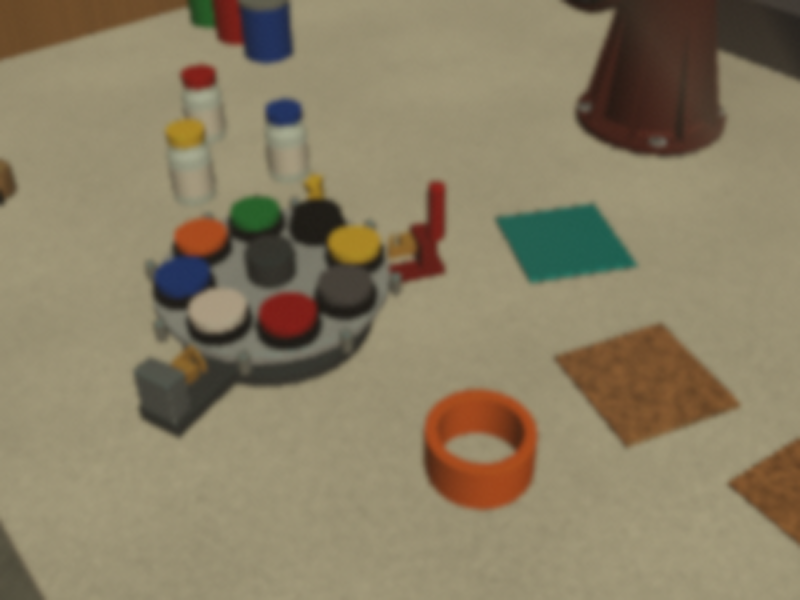

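The top view shows hub ≈(335,150), blue pad ≈(346,120), pointer ≈(367,194) and handle top ≈(313,211). The blue-lidded jar is at ≈(427,212). The larger cork mat is at ≈(225,237), with a smaller cork mat to its left and a turquoise one that doesn't count. Blue needs about 3 strokes. Next I'll turn these into positions.

```bash
cat > h.py <<'E'
from station import *
import numpy as np, cv2
from scipy.optimize import least_squares
def ray(n,uv,z):
    c=get_calibration(n);K=np.array([[c['fx'],0,c['cx']],[0,c['fy'],c['cy']],[0,0,1]])
    p=cv2.undistortPoints(np.array([[uv]],float),K,c['D'])[0,0]
    R=np.array(c['R']);o=-R.T@c['t'];d=R.T@np.array([p[0],p[1],1]);return (o+d*(z-o[2])/d[2])[:2]
def proj(n,X):
    c=get_calibration(n);K=np.array([[c['fx'],0,c['cx']],[0,c['fy'],c['cy']],[0,0,1]])
    return cv2.projectPoints(np.array([X],float),cv2.Rodrigues(np.array(c['R']))[0],np.array(c['t'],float),K,c['D'])[0][0,0]
def blob(img,uv,tol=40,r=16):
    """centroid of colour-alike connected blob around uv"""
    u,v=int(round(uv[0])),int(round(uv[1]));m=np.zeros((402,642),np.uint8)
    lab=cv2.cvtColor(np.ascontiguousarray(img),cv2.COLOR_RGB2LAB)
    ref=np.median(lab[v-1:v+2,u-1:u+2].reshape(-1,3),0)
    d=np.linalg.norm((lab.astype(float)-ref)*[.6,1,1],axis=2)
    k=(d<tol).astype(np.uint8);w=np.zeros_like(k);cv2.circle(w,(u,v),r,1,-1);k*=w
    n,l,s,ce=cv2.connectedComponentsWithStats(k,connectivity=4)
    i=l[v,u];return ce[i],s[i][4]
E
python3 - <<'E'
from h import *
import station
print(getattr(station,'grasp_offset',None))
im=cv2.imread("pics/top0.png")[:,:,::-1];sc=cv2.imread("pics/scene0.png")[:,:,::-1]
T=lambda a,b:(130+a/2,80+b/2)
S=lambda a,b:(170+a*.375,110+b*.375)
names="white blue orange green black yellow gray red".split()
tp=[(383,80),(433,80),(470,112),(472,161),(437,200),(386,200),(349,166),(348,116)]
sp=[(219,311),(183,277),(201,239),(256,215),(317,220),(355,244),(346,287),(289,316)]
for n,img,P in(("top",im,[T(*p) for p in tp]),("scene",sc,[S(*p) for p in sp])):
    W=[]
    for nm,p in zip(names,P):
        c,a=blob(img,p,18);w=ray(n,c,86);W.append(w);print(n,nm,np.round(p,1),c.round(1),a,w.round(1))
    W=np.array(W)
    k=np.arange(8)
    f=lambda q:(np.c_[q[0]+90*np.cos(q[2]-k*np.pi/4),q[1]+90*np.sin(q[2]-k*np.pi/4)]-W).ravel()
    q=least_squares(f,[*W.mean(0),np.arctan2(*(W[0]-W.mean(0))[::-1])],loss='soft_l1',f_scale=3)
    print("hub",q.x[:2].round(1),"blue ang",np.degrees(q.x[2]-np.pi/4),f(q.x).round(1))
    C=q.x[:2]
    for nm,uv,z in((("ptr",T(473,217),85),("ptrfar",T(485,240),85),("handle",T(364,263),135)) if n=="top" else (("ptr",S(314,182),85),("handle",S(436,186),135))):
        w=ray(n,uv,z);d=w-C;print(nm,w.round(1),np.hypot(*d).round(1),np.degrees(np.arctan2(d[1],d[0])).round(1))
    for nm,uv in (zip("bry",[T(594,262),T(713,235),T(615,170)]) if n=="top" else zip("bry",[S(284,110),S(199,75),S(186,132)])):
        c,a=blob(img,uv,25,14);print("jar",nm,c.round(1),a,ray(n,c,100).round(1))
    if n=="top":
        m=[T(*p) for p in((160,261),(245,283),(222,370),(136,347))]
    else: m=[S(*p) for p in((661,324),(738,404),(626,446),(556,357))]
    M=np.array([ray(n,p,6) for p in m]);print("mat",M.round(1).tolist(),M.mean(0).round(1))
    print("tape",ray(n,T(206,172) if n=="top" else S(481,428),48).round(1))
E
```

```text
18.700000000000003
top white [321.5 120. ] [322.4 117.5] 371 [742.1  64.3]
top blue [346.5 120. ] [346.1 118.6] 315 [737.6   0. ]
top orange [365. 136.] [364.8 135.4] 317 [689.8 -49.1]
top green [366.  160.5] [365.8 160.4] 324 [621.  -49.6]
top black [348.5 180. ] [348.3 179.7] 395 [569.6  -1.3]
top yellow [323. 180.] [322.6 179.6] 321 [571.4  67.2]
top gray [304.5 163. ] [303.7 161.4] 371 [622. 117.]
top red [304. 138.] [303.4 137.4] 315 [688.3 116.8]
hub [655.1  33.3] blue ang -22.6518607910435 [-3.8  3.2  0.6 -1.4 -0.4 -0.9 -0.5 -0.2  2.2  0.3  0.6  0.7 -1.1 -0.5
  1.5 -0.5]
ptr [544.9 -49.3] 137.7 -143.1
ptrfar [513.7 -64.3] 171.8 -145.4
handle [481.6  95.9] 184.5 160.2
jar b [426.7 211. ] 255 [ 480.  -203.7]
jar r [486.3 196.9] 257 [ 513.8 -361.3]
jar y [437.4 164.3] 265 [ 603.5 -237.6]
mat [[502.6, 389.2], [468.9, 268.0], [347.5, 300.9], [381.7, 422.5]] [425.2 345.1]
tape [621.3 315.6]
scene white [252.1 226.6] [251.6 225.1] 264 [738.4  69.3]
scene blue [238.6 213.9] [238.1 213.3] 243 [741.2   3.4]
scene orange [245.4 199.6] [244.7 198.1] 180 [692.9 -46.7]
scene green [266.  190.6] [265.3 189.3] 171 [624.4 -46.8]
scene black [288.9 192.5] [287.5 192.8] 230 [584.5   9.8]
scene yellow [303.1 201.5] [302.8 200.8] 188 [574.   69.1]
scene gray [299.8 217.6] [299.5 217.2] 382 [624.3 122. ]
scene red [278.4 228.5] [277.6 227.3] 255 [691.6 119.4]
hub [658.2  36.9] blue ang -22.391658824358036 [ 2.9  2.2  0.2 -0.7 -0.1  0.6 -0.5  0.5 -9.4 -7.5  1.   2.1 -0.7 -2.
  0.9  0.7]
ptr [538.8 -54.7] 150.5 -142.5
handle [487.6  99.5] 181.7 159.9
jar b [275.9 151.8] 96 [ 488.2 -194.9]
jar r [243.8 138.4] 81 [ 521.1 -352.9]
jar y [239.  159.3] 136 [ 607.7 -230.4]
mat [[349.7, 304.3], [385.6, 424.2], [508.6, 391.7], [471.6, 269.5]] [428.9 347.4]
tape [623.8 319.4]
```

```bash
cat >> h.py <<'E'
C=np.array([656.6,35.1])
def arc(th,z=100,r=182,speed=150):
    a=np.radians(th);p=C+r*np.array([np.cos(a),np.sin(a)])
    move_l([*p,z],[180,0,th-180],speed)
def ft(th):
    a=np.radians(th);f=np.array(get_obs()['wrist_force'])[:2]
    return float(f@[-np.sin(a),np.cos(a)]),float(f@[np.cos(a),np.sin(a)])   # resistance to cw push, radial
def stroke(start=174,lim=14,fast=121,stop=108):
    L=[]
    for th in np.arange(start-8,fast-.1,-9): arc(th,speed=180);L.append((round(th),*np.round(ft(th),1)))
    th=fast
    while th>stop:
        arc(th,speed=60);f=ft(th);L.append((round(th,1),*np.round(f,1)))
        if f[0]>lim: break
        th-=.8
    for th in [x for x in (122,136,150,162,start) if x>th]: arc(th,speed=180)
    print(*L,"t",get_obs()['t'],ft(start))
E
python3 - <<'E'
from h import *
grip(0,40)
a=np.radians(174);p=C+182*np.array([np.cos(a),np.sin(a)])
goto([*p,210],[180,0,-6]);print(get_obs()['t'])
move_l([*p,100],None,200)
print(get_obs()['t'],get_obs()['tcp_pos'],get_obs()['joint_pos'].round(),ft(174))
stroke()
im=get_image("top");cv2.imwrite("pics/top1.png",im[:,:,::-1])
E
```

```text
4.3167
5.0167 [476.39857233  53.87440387 100.63508778] [ -2.   4. 118.  -0.  59.   4.] (-0.15270432983587195, -0.593576844661816)
(166, np.float64(2.6), np.float64(-0.5)) (157, np.float64(2.9), np.float64(-1.3)) (148, np.float64(3.4), np.float64(-1.4)) (139, np.float64(3.6), np.float64(-1.4)) (130, np.float64(4.1), np.float64(-1.5)) (121, np.float64(4.6), np.float64(-1.2)) (121, np.float64(4.4), np.float64(-1.5)) (120.2, np.float64(5.9), np.float64(-1.7)) (119.4, np.float64(5.5), np.float64(-1.7)) (118.6, np.float64(5.5), np.float64(-2.2)) (117.8, np.float64(5.2), np.float64(-2.0)) (117.0, np.float64(4.2), np.float64(-1.9)) (116.2, np.float64(5.2), np.float64(-2.5)) (115.4, np.float64(5.1), np.float64(-3.1)) (114.6, np.float64(8.7), np.float64(-1.7)) (113.8, np.float64(14.0), np.float64(-2.3)) (113.0, np.float64(20.8), np.float64(-3.2)) t 11.4917 (0.16304640921343067, 0.23576335847580468)
```

```bash
python3 - <<'E'
from h import *
a=cv2.imread("pics/top1.png")[80:280,230:430];cv2.imwrite("pics/top1c.png",cv2.resize(a,(600,600),interpolation=cv2.INTER_CUBIC))
E
```

```text
(no output)
```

View pics/top1c.png

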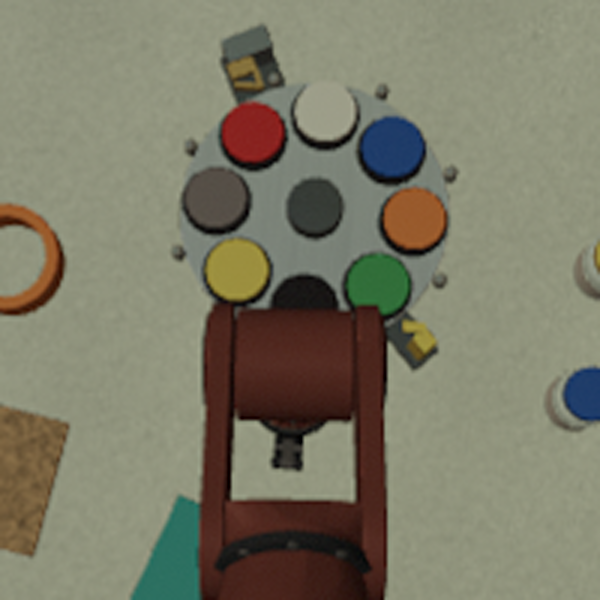

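After stroke 1, green stands at the pointer (crop ≈(378,285), pointer ≈(418,338)) and blue is at (392,148). That's exactly two clicks short, so two more strokes.

```bash
cat >> h.py <<'E'
def blue_angle(n,guess):
    im=get_image(n);a=np.radians(guess);p=C+90*np.array([np.cos(a),np.sin(a)])
    c,A=blob(im,proj(n,[*p,86]),18);w=ray(n,c,86)-C
    print(n,"blue r %.1f ang %.1f area %d"%(np.hypot(*w),np.degrees(np.arctan2(w[1],w[0])),A),(w+C).round(1));return im
E
python3 - <<'E'
from h import *
blue_angle("top",-53);blue_angle("scene",-53)
stroke(fast=118)
blue_angle("top",-98);blue_angle("scene",-98)
E
```

```text
top blue r 89.6 ang -54.1 area 321 [709.2 -37.5]
scene blue r 88.2 ang -51.0 area 203 [712.  -33.5]
(166, np.float64(2.2), np.float64(0.1)) (157, np.float64(3.1), np.float64(-0.1)) (148, np.float64(3.7), np.float64(-1.4)) (139, np.float64(4.3), np.float64(-0.9)) (130, np.float64(3.9), np.float64(-1.3)) (121, np.float64(4.1), np.float64(0.3)) (118, np.float64(3.3), np.float64(-1.7)) (117.2, np.float64(4.8), np.float64(-1.7)) (116.4, np.float64(5.5), np.float64(-2.3)) (115.6, np.float64(4.8), np.float64(-1.5)) (114.8, np.float64(6.4), np.float64(-1.8)) (114.0, np.float64(11.7), np.float64(-1.9)) (113.2, np.float64(18.0), np.float64(-2.9)) t 17.175 (0.5528171770048105, 0.41155400700809347)
top blue r 91.4 ang -98.6 area 325 [643.  -55.3]
scene blue r 85.0 ang -95.9 area 172 [647.9 -49.5]
```

```bash
python3 - <<'E'
from h import *
stroke(fast=118)
p=get_obs()['tcp_pos'];move_l([p[0],p[1],200],None,250)
grip(85)
goto([481.5,-202,190],[180,0,-60])
im=blue_angle("top",-142);s=blue_angle("scene",-142)
cv2.imwrite("pics/top2.png",im[:,:,::-1])
a=im[80:280,230:430,::-1];b=s[120:270,200:350,::-1]
cv2.imwrite("pics/c2.png",np.hstack([cv2.resize(a,(400,400),interpolation=cv2.INTER_CUBIC),cv2.resize(b,(400,400),interpolation=cv2.INTER_CUBIC)]))
print(get_obs()['t'],get_obs()['tcp_pos'],get_obs()['joint_pos'].round())
E
```

```text
(166, np.float64(2.7), np.float64(0.8)) (157, np.float64(3.0), np.float64(-0.6)) (148, np.float64(3.5), np.float64(-1.1)) (139, np.float64(3.4), np.float64(-0.7)) (130, np.float64(3.6), np.float64(-1.3)) (121, np.float64(3.7), np.float64(-1.3)) (118, np.float64(4.5), np.float64(-1.8)) (117.2, np.float64(3.9), np.float64(-0.8)) (116.4, np.float64(4.6), np.float64(-2.6)) (115.6, np.float64(5.2), np.float64(-1.7)) (114.8, np.float64(6.5), np.float64(-2.4)) (114.0, np.float64(11.9), np.float64(-1.3)) (113.2, np.float64(17.8), np.float64(-2.5)) t 22.8083 (-0.4575026405492937, -0.03262828900218023)
top blue r 92.2 ang -142.5 area 333 [583.4 -21. ]
scene blue r 84.5 ang -143.3 area 172 [588.8 -15.4]
25.25 [ 481.75199595 -200.533463    189.9940887 ] [-30.   2. 109.   0.  69.  30.]
```

View pics/c2.png

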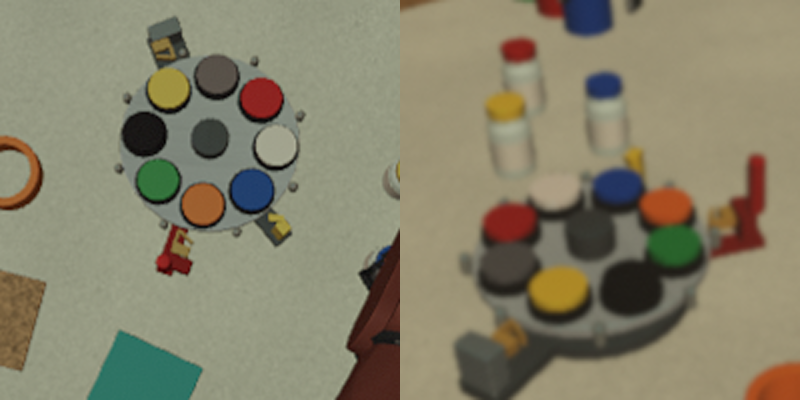

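Stroke 3 brought blue to the pointer: blue at (252,190) in the left crop, pointer at (275,225), and the lever is back at rest. Now the jar.

```bash
python3 - <<'E'
from h import *
J=[481.5,-202];S=[585.2,-19.7]
move_l([*J,41],None,130);wait(.2)
print(get_obs()['tcp_pos'].round(1),get_obs()['wrist_force'].round(1))
grip(40,60);wait(.2);o=get_obs();print("grip",o['grip_width'],o['wrist_force'].round(1),o['tcp_pos'].round(1))
move_l([*J,180],None,180)
move_l([*S,180],None,180);wait(.3)
o=get_obs();print(o['t'],o['grip_width'],o['wrist_force'].round(1),o['moment'].round(2),o['tcp_pos'].round(1),o['ee_rot'].round(1))
for n in("top","scene"):
    im=get_image(n);cv2.imwrite(f"pics/{n}3.png",im[:,:,::-1])
a=cv2.imread("pics/top3.png")[100:250,260:410];b=cv2.imread("pics/scene3.png")[90:240,200:350]
cv2.imwrite("pics/c3.png",np.hstack([cv2.resize(x,(400,400),interpolation=cv2.INTER_CUBIC) for x in(a,b)]))
E
```

```text
[ 482.1 -202.4   41.9] [-0.6 -0.6 -0.5]
grip 52.039487630160174 [ 0.8 -0.6  4.6] [ 482.9 -203.    42.4]
29.9 51.93290354112744 [ 0.2  0.6 -3.6] [-0.03  0.01 -0.01] [585.1 -20.3 180.1] [180.   -0.  -60.1]
```

View pics/c3.png

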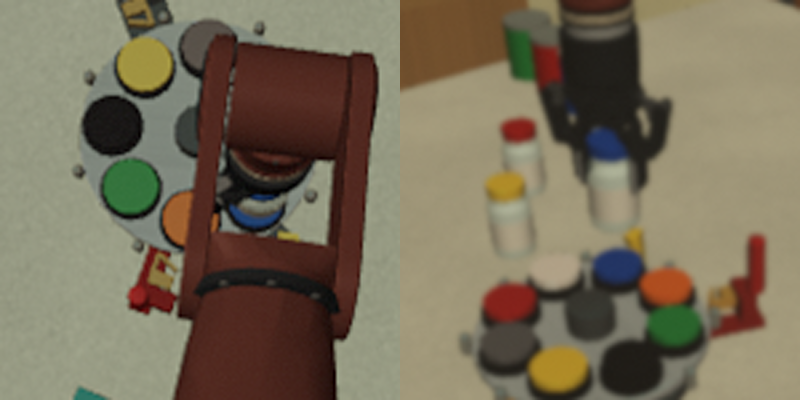

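The jar is held upright above the blue pad, lid near the top of the fingers. Now the press.

```bash
python3 - <<'E'
from h import *
S=[585.2,-19.7]
f0=np.array(get_obs()['wrist_force'])
move_l([*S,131],None,120)
z=131
while z>110:
    z-=1.5;move_l([*S,z],None,30);o=get_obs();f=(o['wrist_force']-f0)
    print(z,o['tcp_pos'].round(1),f.round(1))
    if f[2]>26: break
wait(.4);o=get_obs();print((o['wrist_force']-f0).round(1),o['moment'].round(2),o['tcp_pos'].round(1),o['t'])
cv2.imwrite("pics/scene4.png",get_image("scene")[:,:,::-1])
b=cv2.imread("pics/scene4.png")[120:250,210:340];cv2.imwrite("pics/c4.png",cv2.resize(b,(600,600),interpolation=cv2.INTER_CUBIC))
E
```

```text
129.5 [585.6 -19.7 130.2] [ 1.   1.4 -1.2]
128.0 [585.6 -19.8 128.5] [1.  0.6 1.1]
126.5 [585.7 -19.8 127.3] [0.6 0.1 3.8]
125.0 [585.7 -19.8 125.6] [0.7 0.8 6. ]
123.5 [585.7 -19.8 123.9] [0.2 0.7 6.8]
122.0 [585.7 -19.8 122.4] [0.5 0.3 7.8]
120.5 [585.7 -19.8 121.1] [0.  0.9 9.6]
119.0 [585.7 -19.8 119.8] [ 0.1  0.5 10.9]
117.5 [585.8 -19.8 118.6] [-0.5  1.4 11.1]
116.0 [586.  -19.7 118.1] [-1.   1.9 14.7]
114.5 [586.2 -19.7 118. ] [-3.2  0.7 20.6]
113.0 [586.6 -19.9 117.9] [-5.1  0.8 25.6]
111.5 [586.9 -20.2 117.8] [-8.9  0.4 30.4]
[-8.6 -0.6 30.2] [0.34 1.98 0.2 ] [586.9 -20.1 117.8] 34.2083
```

View pics/c4.png

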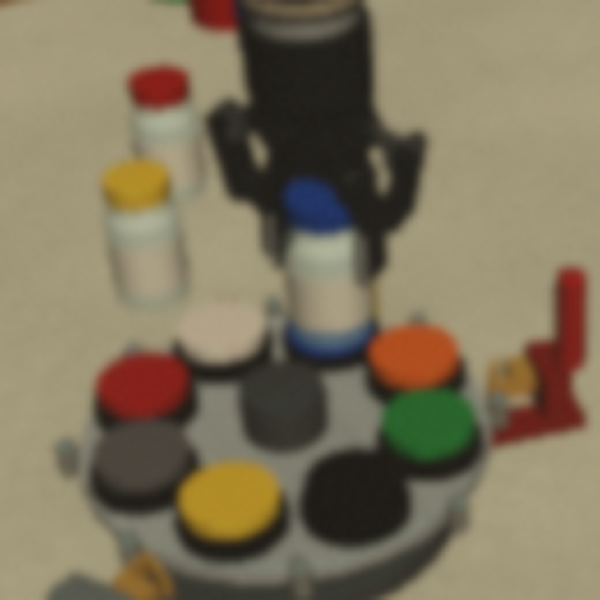

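The pad is bottomed: about 10 mm of travel, then the force rose steeply to 30 N. The jar base covers the blue pad concentrically (crop ≈(331,340)). Now lift and place on the mat.

```bash
python3 - <<'E'
from h import *
S=[585.2,-19.7];M=[427,346.2]
move_l([*S,128],None,60);move_l([*S,215],None,180)
move_l([*M,215],None,220);wait(.2);f0=np.array(get_obs()['wrist_force'])
move_l([*M,54],None,140)
z=54
while z>43:
    z-=1;move_l([*M,z],None,25);o=get_obs();f=o['wrist_force']-f0
    if f[2]>4: break
print(z,o['tcp_pos'].round(1),f.round(1),o['moment'].round(2),o['ee_rot'].round(1))
grip(85);wait(.2);move_l([*M,230],None,180)
goto([450,150,300],[180,0,-60]);move_j([-79.996,12.427,92.441,0,75.132,-6.429]);wait(.3)
print(get_obs()['t'])
C2=C
im=blue_angle("top",-142.3);s=blue_angle("scene",-142.3)
c,a=blob(im,proj("top",[*M,106]),25,14);print("lid top",ray("top",c,106).round(1),a,"tgt raw [425.2 345.1]")
cv2.imwrite("pics/c5.png",np.vstack([cv2.resize(im[80:280,130:530,::-1],(600,300),interpolation=cv2.INTER_AREA),cv2.resize(s[110:310,170:570,::-1],(600,300),interpolation=cv2.INTER_AREA)]))
E
```

```text
47 [427.5 346.5  48.4] [-2.  -0.4  9. ] [-0.19  0.45  0.01] [-180.   -0.  -60.]
46.2917
top blue r 92.2 ang -141.7 area 337 [584.2 -22. ]
scene blue r 84.4 ang -142.6 area 172 [589.5 -16.1]
lid top [425.6 345.1] 263 tgt raw [425.2 345.1]
```

View pics/c5.png

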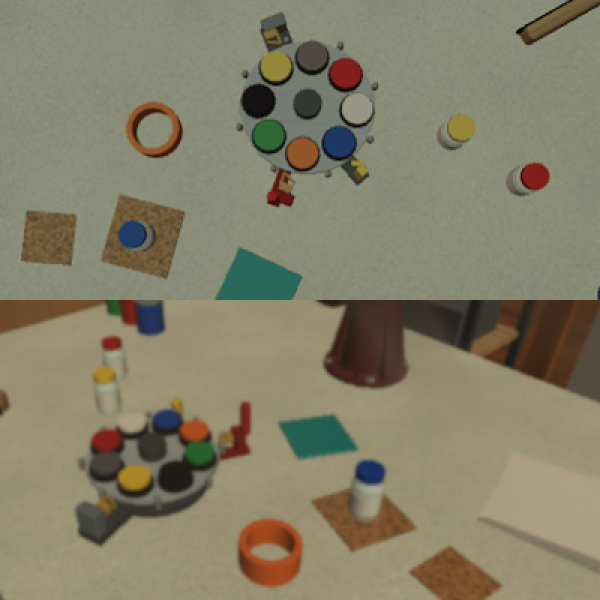

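The jar stands upright in the middle of the larger cork mat (≈(132,235) in the upper half). Blue is at the pointer, and the other jars and the tape haven't moved. Handing in.

```bash
python3 -c "
from station import *
print(sign_off(),get_obs()['t'])"
```

```text
the job is handed in; nothing more can be done
the job is handed in; nothing more can be done
```

The blue-lidded jar is marked and stands upright in the middle of the larger cork mat. I handed the job in at about 46 s of the 72 s allowed.

- **Turret:** three lever strokes, each pushed to the hard stop (18–21 N) and let fully back. The first only finished a part-step. Blue ended at the pointer, measured at −142.5° and −143.3° in the two cameras. I put the pointer at roughly −142°.
- **Press:** the jar went down centred on the blue pad. It travelled about 10 mm, then the force rose steeply to 30 N, so the pad was on its stop.
- **Last checks:** the jar's lid is within about 1 mm of the mat centre. The red and yellow jars, the tape and the lever look undisturbed.
- **Disagreements:** after the press, blue read about 0.7° counter-clockwise of its earlier reading in both cameras (−141.7° and −142.6°). That could be catch play or pixel noise, and I left it, since another stroke would have taken it past the pointer. The two cameras also differ by several mm on the pad's position (up to about 8 mm).

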